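# Set the saw-stand outrigger leg to its length mark and squeeze the cam lever shut

### The arm

A 7-joint arm with a two-finger parallel gripper is mounted at the origin on the work surface. World frame = base frame: x ahead of the robot, y to its left, z up, the work surface at z = 0. Lengths are in m, angles in rad, forces in N, time in s.
With the tool pointing down it reaches from about 0.4 to 0.85 m from the base axis. Payload 4.5 kg.
Tool frame: the origin (TCP) lies at the very end of the fingers, on their centre line; the grasp point (between the pads) lies 19 mm behind it (r.grip_depth is the z of the grasp point in the tool frame, in m); z points along the fingers, y is the line along which they close (so a half turn about z gives the same grasp; the last joint's range is limited). The gripper opens to 88 mm and grips with 3 to 60 N. Pads are 18 mm wide; open, the fingers measure 123 mm over their backs; the gripper's body (75 mm by 187 mm) begins 45 mm behind the grasp point.
Start: joints at [1.289, 0.689, -0.195, 1.565, 0.157, 0.902, -0.215], TCP at [0.194, -0.594, 0.239] pointing down, gripper open.
Joint ranges: [-3.01, 3.01], [-0.46, 2.08], [-1.47, 1.51], [0.13, 2.56], [-1, 4.14], [0.04, 2.09], [-2.66, 2.66]. Speed limits (rad/s): [2.57, 2.57, 3.14, 3.14, 3.14, 3.14, 3.14].

### API

Orientations are given as a unit quaternion [x, y, z, w].
In Python, from plant import r gives the robot as it stands.
- The arm moves only by the tool drive_effector, called after "Call:" as a command line: name --argument value ..., lists and objects as JSON in quotes. Schema: {"type":"object","properties":{"plan":{"type":"object","properties":{"steps":{"type":"array","items":{"type":"array","items":{"type":"number"},"minItems":7,"maxItems":7},"minItems":1,"maxItems":10}},"additionalProperties":false,"required":["steps"]},"squeeze":{"type":"number"},"only":{"type":"string"},"quiet":{"type":"boolean"},"lines":{"type":"string"}},"required":["plan"],"additionalProperties":false}. plan is an object whose key "steps" holds a list of rows, 1 to 10 of them, each of 7 numbers: the opening from 0.0 (shut) to 1.0 (fully open), then dx, dy, dz in units of 100 mm, then a rotation vector rx, ry, rz in units of 0.2 rad; each row is the pose to reach, as a shift and turn from the pose commanded when the call began, along the tool's axes at that moment; what a row does not reach only later rows make up. A row lasts 1/10 s, in which the tool goes at most 0.05 m and 0.15 rad, less where a joint would pass 70% of its speed; a pose out of reach is approached as far as the arm can. The fingers move at their own pace and stop on an object; squeeze is the grip in N (left out, the last holds). Time passes only in rows, so rows that do not move let the fingers close. The tool returns the time, the measured TCP pose, the force, the opening and the grip force at its end. only (a regular expression) keeps the lines of the reply that match it, lines (a string "A,B") keeps lines A to B, and quiet returns only ok. Input that does not fit is refused with a message, and nothing moves.
- r.get_state(): the state, without advancing time (a new reading comes with each control period).
- r.snapshot(name): name is "scene" or "top"; returns the picture (420x560x3 uint8, red, green, blue); there is no depth.
- r.camera_params(name): a dict with "fx", "fy", "cx", "cy" (pixels), "k1" (the pictures are not rectified: a ray, as slopes to the right and down, at radius r is drawn at 1 + k1 r^2 times it, then the intrinsics apply), "rvec" (rotation vector, rad) and "tvec" (3), from world to camera coordinates, as OpenCV has them. Camera axes: x right, y down, z forward; pixel columns grow to the right and rows downward; lengths in m; the calibration is good to about 2 mm. A picture is of the moment at which its call begins. camera_params takes no time and is no camera call.
- r.finish_job(): hands the job in; it is judged then, once.
The state is a dict: "clock": time; "q": joint angles; "qd": joint speeds; "joint_torque": joint torques, N m; "tool_pos": TCP position; "eef_rot": TCP orientation; "contact_force": force on the tool from outside, world axes, zero at the start; "moment": the same for the moment, N m; "opening": opening from 0.0 (shut) to 1.0 (fully open); "finger_force": force on a finger pad.
Only numpy, scipy, OpenCV 4.12 (cv2) and the standard library are available. Lean on these libraries where they do the work, as an engineer would, in place of code of your own. Each camera call takes 0.05 s, during which the arm holds its last target. There are 200 camera calls.

### The job

Pull the spring-returned leg of the saw-stand outrigger out until the pointer blade on its foot plate lines up with the index blade of the mark clip, with the cam lever still open, and steady it there for a moment. Then, keeping the leg at the mark, swing the cam lever fully closed against the grip block, and finish while still holding: the fingers pinch block and closed lever together, and the leg stays at the mark, for it springs back if let go. Leave the offcut, the glue bottle and the tape measure alone.

Things in the scene. Friction and masses are not known exactly. Their poses are not given: they have to be found in the camera images.
- stand: the fixed outrigger: plywood board 18 mm thick on the bench (x -180..220, y -100..80 mm) with an aluminium tube between black collars (x -178..-54, y -27..27, top z 58 mm). Origin on the bench under the tube's axis. +x is the way the leg pulls out, +y the side of the cam lever, z up. A flat steel rule (y -93..-73, top z 22 mm) along its -y side carries the mark clip.
- leg (a joint): how far the leg is pulled out of the tube along the stand's +x: 0 fully in (start), 0.16 m fully out. A return spring pulls it in with 5 N at 0, rising evenly to 8 N at 0.16 m, plus 1 N of friction: let go, it slides back, lever closed or not.
- plate_mid (a point): middle of the inner face (towards the tube) of the upright steel plate at the leg's outer end, rubber-faced outside: 8 mm thick, 136 mm wide (stand y -68..68), z 24..80 mm; this point: stand x 30 mm + leg value, y 0, z 52 mm. Fingers reaching down behind it, one each side of the grip block, can push it outwards to pull out the leg.
- block_top (a point): centre of the top of the grip block: black upright block fixed on the leg just inside the foot plate, where one finger grips: 78 mm along x, 24 mm wide (stand y -12..12), z 30..88 mm; it spans stand x -48..30 mm + leg value. This point: stand x -9 mm + leg value, y 0, z 88 mm.
- cam_lever (a joint): angle of the cam lever, hinged on the leg about an upright pin at stand x -40 mm + leg value, y 16 mm (9 mm radius, top z 92 mm): 0 closed, flat along the grip block's +y side; grows to 0.40 rad as the free end, next to the foot plate, swings out to +y. Starts at 0.25 to 0.32, stays where it is left; friction 0.12 N m (about 2 N at the free end). It does not stop the leg.
- lever_end (a point): free end of the bar of the cam lever: flat steel 64 x 8 mm, upright, z 45..87 mm. This point: the middle of the end face, 64 mm from the hinge axis, z 66 mm; it turns with the lever. Closed, the bar spans stand y 12..20 mm, so block and lever together are 32 mm wide.
- grip_point (a point): point on the leg midway between the outer faces of block and closed lever: stand y 4 mm, z 66 mm, 15 mm in from the inner face of the foot plate; moves with the leg. With the lever open at 0.32 the bar's free end stands 37 mm to the +y side of this point, the block's face 16 mm to the -y side.
- pointer (a point): pointer blade: 3 mm thick upright steel blade on the foot plate's -y edge; the point is its outer end, stand y -72 mm, z 30 mm, 4 mm beyond the inner face of the foot plate.
- mark: the mark clip, fixed on the rule: dark block 18 x 18 mm, 12 mm high, with a 3 mm thick upright index blade (top 24 mm over the rule) on its leg side and a brass screw. Origin on the rule's top (z 22 mm) in the plane of the blade, stand y -81 mm; axes as the stand's. Lined up: pointer and mark have the same stand x, at a leg value between 0.06 and 0.14 m.
- offcut: loose timber offcut 140 x 89 x 38 mm, origin under its middle; leave alone
- glue: loose white glue bottle, 64 mm wide, 170 mm tall, origin under its middle; leave alone
- tape: loose tape measure 70 x 36 x 66 mm, origin under its middle; leave alone

How it is judged:
On the way, in this order (a step that is already met when the one before it is completed fails the run):
1. the leg is steadied with its pointer within 6 mm of the mark, cam lever still open (over 0.15 rad), for 0.3 s (x of pointer in the frame of mark between -0.006 and 0.006 m and value of joint cam_lever above 0.15 rad), for 0.3 s.
2. the cam lever is closed (under 0.06 rad) with the leg still within 6 mm of the mark (x of pointer in the frame of mark between -0.006 and 0.006 m and value of joint cam_lever below 0.06 rad), for 0.3 s.
At the end, for the whole second after the job is handed in: Still holding: pointer within 6 mm of the mark along the stand's x, leg at rest (under 10 mm/s), cam lever under 0.06 rad, and the fingers press both on the grip block and on the lever bar with over 3 N each (all of step 2 and contact force between the fingers and leg_c3 above 3 N and contact force between the fingers and cam_lever_c1 above 3 N and velocity of joint leg between -0.01 and 0.01 m/s); the arm keeps its last pose, push and grip.
It fails at once if the cam lever is closed (under 0.12 rad) while the leg is more than 12 mm off the mark (value of joint cam_lever below 0.12 rad and (x of pointer in the frame of mark above 0.012 m or x of pointer in the frame of mark below -0.012 m)).
It fails at once if the offcut, glue bottle or tape measure is moved more than 20 mm (distance of any of offcut, glue, tape from where it was at the start of the episode above 0.02 m).
It also fails if it takes over 37 s, if anything falls off the work surface, if the arm or the gripper's body presses on something with over 40 N, if the wrist force passes 120 N, or if a joint passes its speed limit or range.

## Working session

There is one attempt and no reset: what is moved stays moved. The work goes in short steps, Python scripts to look and compute and a tool call to move; the robot and the scene stay as the last step left them, time stands still between calls to the robot, and variables do not carry over. Pictures are saved under pics/ and viewed, at most 10 in all, crops included, and the job is handed in when it is done.

```bash
ls; mkdir -p pics; python3 - <<'E'
from plant import r
import cv2
for n in("scene","top"):
    im=r.snapshot(n); cv2.imwrite(f"pics/{n}0.png",im[:,:,::-1]); print(n,r.camera_params(n))
s=r.get_state(); print(s)
E
```

```text
pics
plant.py
scene {'fx': 398.2990305194257, 'fy': 398.2990305194257, 'cx': 285.84482823540185, 'cy': 203.48854522627732, 'k1': 0.021028149189180872, 'rvec': array([ 2.3750126 ,  1.16832457, -0.32164396]), 'tvec': array([-0.2826712 , -0.34470852,  1.45065255])}
top {'fx': 509.0634960861848, 'fy': 509.0634960861848, 'cx': 275.8648805282865, 'cy': 206.40023112682653, 'k1': -0.11088335040807032, 'rvec': array([ 2.11675102, -2.10730465,  0.20248042]), 'tvec': array([-0.06022358,  0.52477106,  1.2192204 ])}
{'clock': 0.1, 'q': array([ 1.28878679,  0.68989536, -0.19453417,  1.56621068,  0.15728083,
        0.90251249, -0.21508933]), 'qd': array([-0.00320204, -0.0015404 , -0.00018808, -0.00347269,  0.00107356,
        0.00031883,  0.00136479]), 'joint_torque': array([-2.48964418e-03, -5.28503323e+01, -1.27157271e+00, -1.53835666e+01,
       -5.26488782e-02,  2.01349707e-03,  4.40550423e-05]), 'tool_pos': array([ 0.19391295, -0.59356939,  0.23800138]), 'eef_rot': array([ 9.87552118e-01,  1.57290000e-01, -1.76299647e-04, -7.99059318e-04]), 'contact_force': array([-0.1134796 ,  0.46332545,  0.23593764]), 'moment': array([0.07152563, 0.04784936, 0.04626776]), 'finger_force': 0.0, 'opening': 0.9960528907023003}
```

View pics/scene0.png

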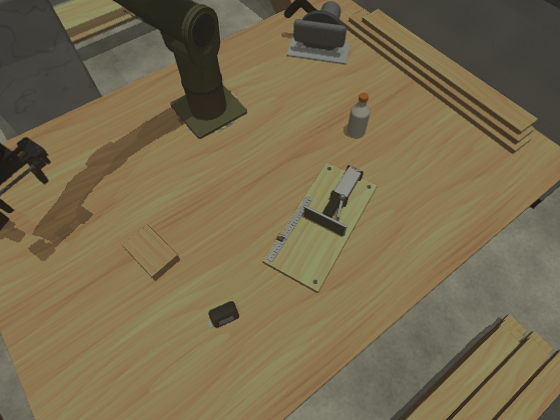

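View pics/top0.png

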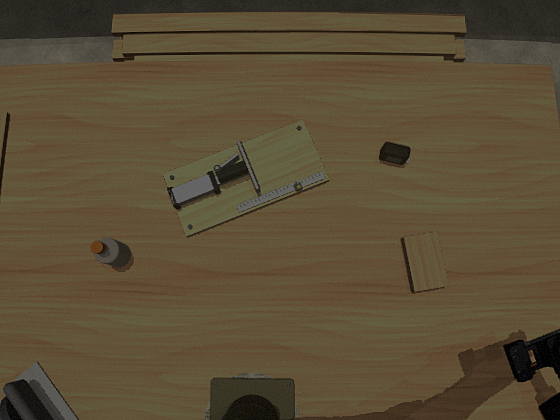

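The scene shows the stand near (320,225) px. In the top view it spans about (163..329, 121..237), the mark clip is at about (297,186), the foot plate runs from (240,143) to (258,192), and the loose items are clear of it. I'll enlarge both views.

```bash
python3 - <<'E'
import cv2
a=cv2.imread("pics/top0.png")[110:245,155:340]; cv2.imwrite("pics/topc.png",cv2.convertScaleAbs(cv2.resize(a,None,fx=4.3,fy=4.3,interpolation=cv2.INTER_CUBIC),alpha=1.6))
a=cv2.imread("pics/scene0.png")[155:300,255:390]; cv2.imwrite("pics/scenec.png",cv2.convertScaleAbs(cv2.resize(a,None,fx=4,fy=4,interpolation=cv2.INTER_CUBIC),alpha=1.6))
E
```

```text
(no output)
```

View pics/topc.png

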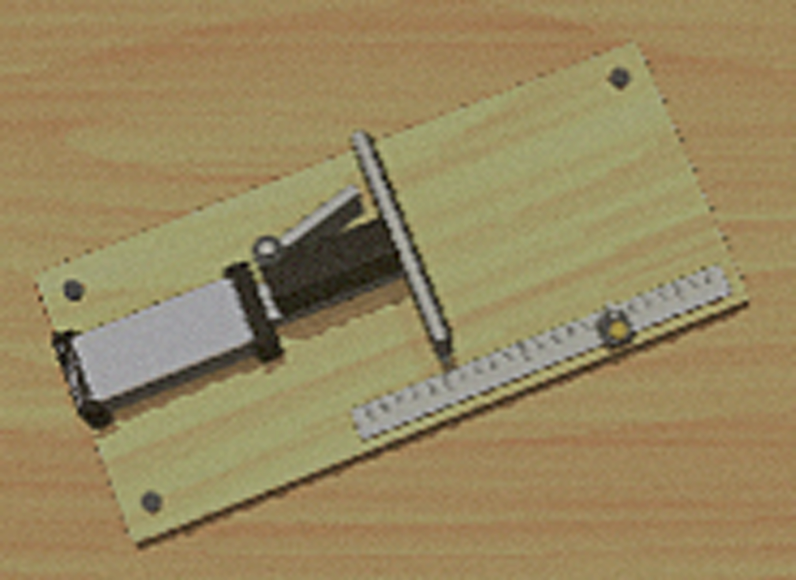

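View pics/scenec.png

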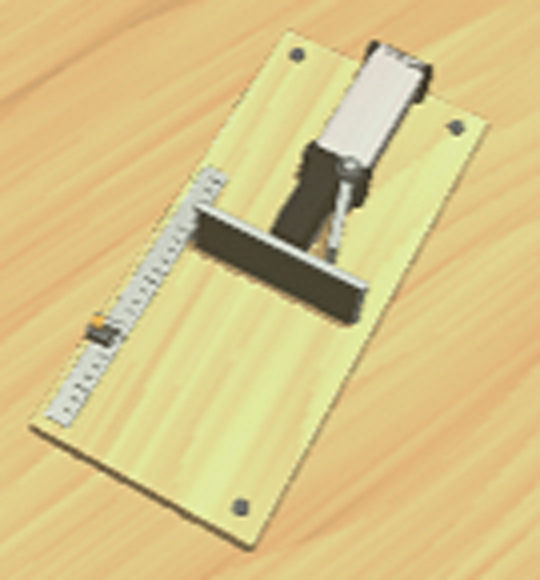

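Crop readings:

| Feature | Stand xy (mm) | Top crop px | Scene crop px |
|---|---|---|---|
| Board corner | (-180, 80) | (36,272) | (488,122) |
| Board corner | (220, 80) | (634,43) | (250,545) |
| Board corner | (220, -100) | (748,300) | (32,427) |
| Board corner | (-180, -100) | (138,542) | (288,30) |

The clip is at about (616,328) in the top crop. I'll fit the stand pose, then check it against the known points and measure the mark.

```bash
cat > h.py <<'E'
import numpy as np, cv2
from scipy.optimize import least_squares
from scipy.spatial.transform import Rotation as R
from plant import r
C={n:r.camera_params(n) for n in("scene","top")}
def proj(n,P):
    c=C[n]; K=np.array([[c["fx"],0,c["cx"]],[0,c["fy"],c["cy"]],[0,0,1]])
    return cv2.projectPoints(np.atleast_2d(np.array(P,float)),c["rvec"],c["tvec"],K,np.array([c["k1"],0,0,0]))[0][:,0]
def T(p,S):  # p=x,y,yaw ; S stand coords (m)
    S=np.atleast_2d(np.array(S,float)); c,s=np.cos(p[2]),np.sin(p[2])
    return np.c_[p[0]+c*S[:,0]-s*S[:,1],p[1]+s*S[:,0]+c*S[:,1],S[:,2]]
E
python3 - <<'E'
from h import *
B=np.array([[-180,80,18],[220,80,18],[220,-100,18],[-180,-100,18]])/1e3
t=(np.array([[36,272],[634,43],[748,300],[138,542]])+.5)/4.3-.5+[155,110]
s=(np.array([[488,122],[250,545],[32,427],[288,30]])+.5)/4-.5+[255,155]
f=lambda p:np.r_[proj("top",T(p,B))-t,proj("scene",T(p,B))-s].ravel()
for nm,ff in(("both",f),("top",lambda p:f(p)[:8]),("sc",lambda p:f(p)[8:])):
    o=least_squares(ff,[.6,0,-1.2]); print(nm,o.x,np.abs(o.fun).max())
    if nm=="both":p=o.x;print(o.fun.round(1))
np.save("stand.npy",p)
tc=lambda S:((proj("top",T(p,np.array(S)/1e3))-[155,110]+.5)*4.3-.5).round()
sc=lambda S:((proj("scene",T(p,np.array(S)/1e3))-[255,155]+.5)*4-.5).round()
L=[[30,68,80],[30,-68,80],[-40,16,92],[34,-72,30],[-54,0,58]]
print(tc(L).tolist(),sc(L).tolist())
for i,x in enumerate((90,110,130,150,170)): 
    q=[[x,-81,46],[x,-81,22]];print(x,tc(q).tolist(),sc(q).tolist())
for x,a in((.25,0),(.32,0)): e=[-40+64*np.cos(x),16+64*np.sin(x),87];print(x,tc([e]),sc([e]))
a=cv2.imread("pics/top0.png")[172:200,282:316];b=cv2.imread("pics/scene0.png")[223:251,263:297]
cv2.imwrite("pics/clip.png",cv2.convertScaleAbs(np.hstack([cv2.resize(z,None,fx=11,fy=11,interpolation=cv2.INTER_CUBIC) for z in(a,b)]),alpha=1.8))
E
```

```text
both [ 0.61431062  0.04501103 -1.18201983] 1.6480731323393911
[-1.1  0.2  0.8 -1.1  0.9 -0.4 -1.6  0.6  0.1 -0.1  0.4  0.9 -1.3 -0.6
 -0.6 -0.1]
top [ 0.61396002  0.04431249 -1.1823428 ] 1.4014453523291763
sc [ 0.61466099  0.04596442 -1.18194601] 0.9017918962162526
[[350.0, 132.0], [435.0, 342.0], [267.0, 250.0], [448.0, 365.0], [261.0, 298.0]] [[369.0, 284.0], [199.0, 200.0], [348.0, 169.0], [189.0, 235.0], [332.0, 170.0]]
90 [[541.0, 338.0], [541.0, 347.0]] [[142.0, 277.0], [141.0, 292.0]]
110 [[572.0, 325.0], [572.0, 335.0]] [[128.0, 299.0], [128.0, 313.0]]
130 [[604.0, 313.0], [603.0, 323.0]] [[114.0, 320.0], [114.0, 335.0]]
150 [[635.0, 301.0], [633.0, 311.0]] [[100.0, 342.0], [100.0, 356.0]]
170 [[666.0, 288.0], [664.0, 298.0]] [[85.0, 364.0], [86.0, 378.0]]
0.25 [[359. 188.]] [[329. 247.]]
0.32 [[354. 183.]] [[335. 249.]]
```

View pics/clip.png

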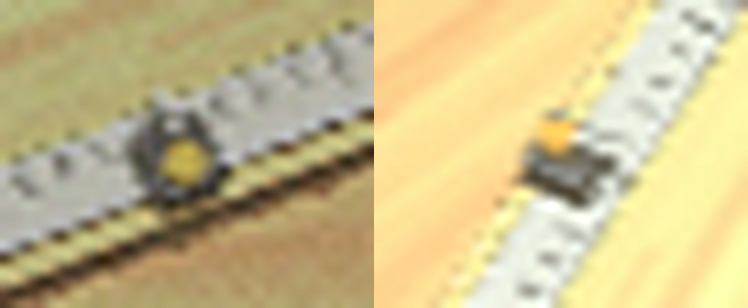

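The clip sits at stand x of about 134 mm, since blade and screw agree in both views (leg target about 0.100 m). The predicted plate, hinge and pointer pixels match the picture. Next is the move above the start grasp.

```bash
cat >> h.py <<'E'
p=np.load("stand.npy") if __import__("os").path.exists("stand.npy") else None
def togo(S):  # S: stand-frame TCP target mm -> shift/rotvec in tool axes; tool x=-stand x, y=stand y, z down
    s=r.get_state(); Rt=R.from_quat(s["eef_rot"]); tgt=T(p,np.array(S)/1e3)[0]
    Rw=R.from_euler("z",p[2])*R.from_matrix(np.diag([-1,1,-1.]))
    print("clock",round(s["clock"],2),"open",round(s["opening"],3),"ff",round(s["finger_force"],1),"F",s["contact_force"].round(1))
    d=s["tool_pos"]-[p[0],p[1],0]; print("TCP stand mm",(R.from_euler("z",-p[2]).apply(d)*1e3).round(1))
    print("shift",Rt.inv().apply(tgt-s["tool_pos"]).round(4),"rot",(Rt.inv()*Rw).as_rotvec().round(3))
E
python3 -c "
from h import *
togo([14,6,200])"
```

```text
clock 0.1 open 0.996 ff 0.0 F [-0.1  0.5  0.2]
TCP stand mm [ 431.6 -631.1  238. ]
shift [ 0.605  -0.4628  0.0387] rot [-1.000e-03 -1.000e-03 -1.644e+00]
```
Clock didn't advance beyond... 0.1. ok. Offcut height 38, fine.

The rows are not in the units I measure in: shifts go in units of 100 mm and turns go in units of 0.2 rad. I convert before sending: 0.605 m is 6.05, -0.463 m is -4.63, -1.644 rad is -8.22.

Call:
drive_effector --plan '{"steps": [[1,3,-2.3,0.1,0,0,-4],[1,3,-2.3,0.1,0,0,-4],[1,3,-2.3,0.1,0,0,-4],[1,3,-2.3,0.1,0,0,-4],[1,6.05,-4.63,0.3,0,0,-8.22],[1,6.05,-4.63,0.3,0,0,-8.22],[1,6.05,-4.63,0.3,0,0,-8.22],[1,6.05,-4.63,0.39,0,0,-8.22],[1,6.05,-4.63,0.39,0,0,-8.22],[1,6.05,-4.63,0.39,0,0,-8.22]]}'

```text
clock: 1.1
tool_pos: [0.4774, -0.1807, 0.2167]
eef_rot: [0.613, 0.79, -0.0, -0.0]
contact_force: [0.2, -0.7, 0.2]
opening: 1.002
finger_force: 0.0
```

```bash
python3 -c "
from h import *
togo([14,6,200])"
```

```text
clock 1.1 open 1.002 ff 0.0 F [ 0.2 -0.7  0.2]
TCP stand mm [ 157.  -212.2  216.7]
shift [0.1717 0.1965 0.0166] rot [-0.     0.    -0.138]
```

Call:
drive_effector --plan '{"steps": [[1,1.65,1.9,0.15,0,0,-0.7],[1,1.65,1.9,0.15,0,0,-0.7],[1,1.65,1.9,0.15,0,0,-0.7],[1,1.65,1.9,0.15,0,0,-0.7],[1,1.65,1.9,0.15,0,0,-0.7],[1,1.65,1.9,0.15,0,0,-0.7],[1,1.65,1.9,0.15,0,0,-0.7]]}'

```text
clock: 1.8
tool_pos: [0.621, 0.0255, 0.2013]
eef_rot: [0.558, 0.83, -0.0, -0.001]
contact_force: [-0.4, -0.6, 0.2]
opening: 0.999
finger_force: 0.0
```

```bash
python3 -c "
from h import *
togo([14,6,130])
cv2.imwrite('pics/t1.png',r.snapshot('top')[:,:,::-1])"
```

```text
clock 1.8 open 0.999 ff 0.0 F [-0.4 -0.6  0.2]
TCP stand mm [ 20.6  -1.2 201.3]
shift [0.0065 0.0073 0.0713] rot [-0.001 -0.001 -0.001]
```

Scaled: 0.09 m is 0.9, 0.04 m is 0.4.

Call:
drive_effector --plan '{"steps": [[1,0.075,0.073,0.4,0,0,0],[1,0.075,0.073,0.9,0,0,0],[1,0.075,0.073,0.9,0,0,0],[1,0.075,0.073,0.9,0,0,0]]}'

```text
clock: 2.25
tool_pos: [0.6243, 0.0315, 0.1121]
eef_rot: [0.56, 0.829, -0.001, -0.0]
contact_force: [-0.2, -0.2, -0.2]
opening: 0.996
finger_force: 0.0
```

```bash
python3 -c "
from h import *
togo([13,6,47])
a=[cv2.resize(r.snapshot(n)[y:y+120,x:x+120,::-1],None,fx=3.3,fy=3.3,interpolation=cv2.INTER_CUBIC) for n,x,y in(('top',165,110),('scene',265,140))]
cv2.imwrite('pics/t2.png',cv2.convertScaleAbs(np.hstack(a),alpha=1.8))"
```

```text
clock 2.25 open 0.996 ff 0.0 F [-0.2 -0.2 -0.2]
TCP stand mm [ 16.3   4.1 112.1]
shift [0.0034 0.002  0.0651] rot [-0.002  0.001 -0.006]
```

View pics/t2.png

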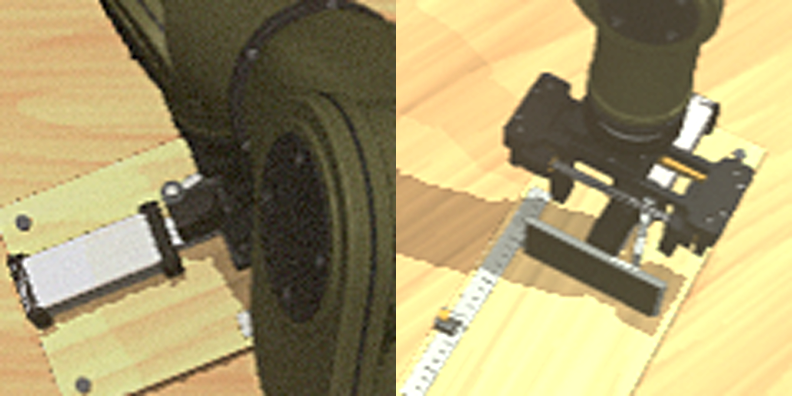

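The scene crop shows the fingers above the stand, the +y finger at (680,230) outside the lever and the -y finger at (560,185) beyond the block. Descending.

Scaled: 0.002 m is 0.02, 0.065 m is 0.65, -0.006 rad is -0.03.

Call:
drive_effector --plan '{"steps": [[1,0.035,0.02,0,0,0,-0.03],[1,0.035,0.02,0.2,0,0,-0.03],[1,0.035,0.02,0.4,0,0,-0.03],[1,0.035,0.02,0.55,0,0,-0.03],[1,0.035,0.02,0.65,0,0,-0.03],[1,0.035,0.02,0.65,0,0,-0.03]]}'

```text
clock: 2.95
tool_pos: [0.6252, 0.0374, 0.0463]
eef_rot: [0.556, 0.831, -0.001, -0.0]
contact_force: [-1.3, 0.1, 0.5]
opening: 0.999
finger_force: 0.0
```

```bash
python3 -c "
from h import *
togo([21,6,47])"
```

```text
clock 2.95 open 0.999 ff 0.0 F [-1.3  0.1  0.5]
TCP stand mm [11.1  7.2 46.3]
shift [-0.0099 -0.0012 -0.0007] rot [-0.001 -0.     0.002]
```

Scaled: -0.08 m is -0.8, -0.076 m is -0.76.

Call:
drive_effector --plan '{"steps": [[1,-0.06,-0.01,0,0,0,0],[1,-0.12,-0.01,0,0,0,0],[1,-0.22,-0.01,0,0,0,0],[1,-0.34,-0.01,0,0,0,0],[1,-0.46,-0.01,0,0,0,0],[1,-0.58,-0.01,0,0,0,0],[1,-0.68,-0.01,0,0,0,0],[1,-0.76,-0.01,0,0,0,0],[1,-0.8,-0.01,0,0,0,0],[1,-0.8,-0.01,0,0,0,0]]}'

```text
clock: 3.95
tool_pos: [0.6549, -0.035, 0.0478]
eef_rot: [0.557, 0.831, 0.001, -0.001]
contact_force: [-2.9, 5.1, 1.9]
opening: 1.0
finger_force: 2.7
```

```bash
python3 - <<'E'
from h import *
togo([121,6,47])
b=r.snapshot('scene')[:,:,::-1]
a=[cv2.resize(b[y:y+w,x:x+w],(396,396),interpolation=cv2.INTER_CUBIC) for x,y,w in((255,150,132),(265,205,44))]
cv2.imwrite('pics/t3.png',cv2.convertScaleAbs(np.hstack(a),alpha=1.7))
E
```

```text
clock 3.95 open 1.0 ff 2.7 F [-2.9  5.1  1.9]
TCP stand mm [89.4  7.3 47.8]
shift [-0.0316 -0.0013  0.0007] rot [ 0.001 -0.004  0.001]
```

View pics/t3.png

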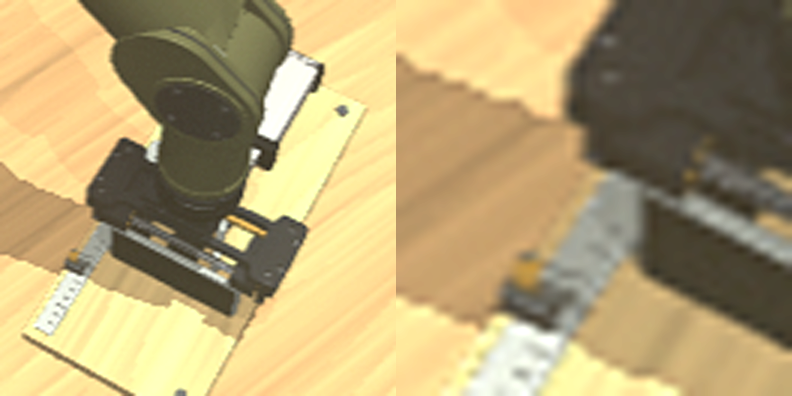

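The plate has come out to a leg value of about 68 mm. The clip (screw at right-crop (525,270)) is still ahead of the plate's -y edge at (645,220), and it stays visible. Advancing.

Call:
drive_effector --plan '{"steps": [[1,-0.08,0,0,0,0,0],[1,-0.16,0,0,0,0,0],[1,-0.23,0,0,0,0,0],[1,-0.28,0,0,0,0,0],[1,-0.3,0,0,0,0,0],[1,-0.3,0,0,0,0,0]]}'

```text
clock: 4.6
tool_pos: [0.6659, -0.0619, 0.0478]
eef_rot: [0.556, 0.831, 0.002, -0.002]
contact_force: [-2.9, 6.0, 0.6]
opening: 0.994
finger_force: 3.3
```

```bash
python3 - <<'E'
from h import *
togo([121,6,47])
b=sum(r.snapshot('scene')[:,:,::-1].astype(float) for _ in range(4))/4
a=cv2.resize(b[215:255,262:315],None,fx=14,fy=14,interpolation=cv2.INTER_CUBIC)
cv2.imwrite('pics/t4.png',np.clip(a*1.8,0,255))
P=lambda S:((proj("scene",T(p,np.array(S)/1e3))-[262,215]+.5)*14-.5).round()
for L in(90,95,100,105): print(L,P([[30+L,-68,80],[34+L,-72,30],[34+L,-72,80],[34+L,-81,46],[34+L,-81,22]]).tolist())
E
```

```text
clock 4.6 open 0.994 ff 3.3 F [-2.9  6.   0.6]
TCP stand mm [118.4   7.2  47.8]
shift [-0.0026 -0.0012  0.0008] rot [ 0.001 -0.005  0.002]
90 [[382.0, 197.0], [355.0, 313.0], [355.0, 204.0], [317.0, 259.0], [317.0, 310.0]]
95 [[370.0, 217.0], [343.0, 332.0], [342.0, 223.0], [304.0, 278.0], [305.0, 329.0]]
100 [[357.0, 236.0], [330.0, 351.0], [329.0, 243.0], [292.0, 297.0], [293.0, 348.0]]
105 [[344.0, 256.0], [318.0, 370.0], [317.0, 262.0], [280.0, 316.0], [281.0, 367.0]][ WARN:0@4.163] global loadsave.cpp:1063 imwrite_ Unsupported depth image for selected encoder is fallbacked to CV_8U.
```

View pics/t4.png

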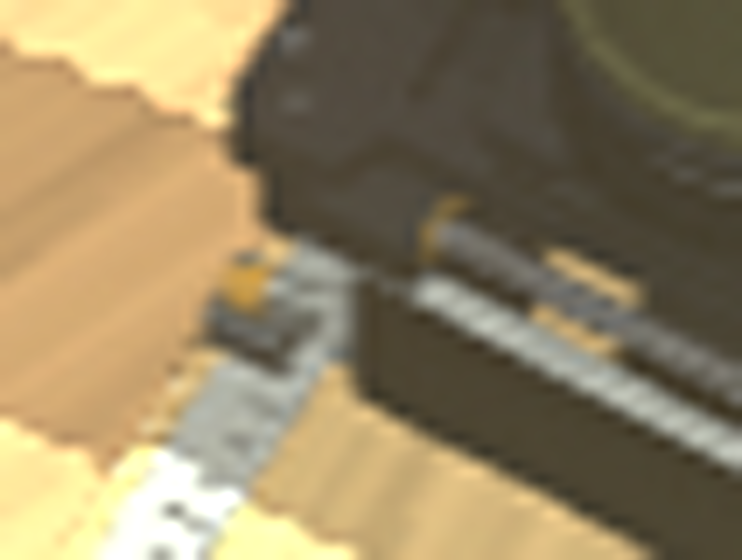

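The pointer blade is now next to the clip (clip end at (300,330), plate outer top corner at (362,275)). My estimates put it 0–3 mm short of the mark. I'll nudge it 2 mm on, centre y, and check with a model overlay.

Scaled: -0.003 m is -0.03, -0.002 m is -0.02.

Call:
drive_effector --plan '{"steps": [[1,-0.01,-0.015,0,0,0,0],[1,-0.02,-0.03,0,0,0,0],[1,-0.02,-0.03,0,0,0,0],[1,-0.02,-0.03,0,0,0,0]]}'

```text
clock: 5.2
tool_pos: [0.6662, -0.0626, 0.0482]
eef_rot: [0.556, 0.831, 0.004, -0.001]
contact_force: [0.9, 8.8, -1.6]
opening: 1.0
finger_force: 3.8
```

```bash
python3 - <<'E'
from h import *
togo([121,4,47])
b=sum(r.snapshot('scene')[:,:,::-1].astype(float) for _ in range(8))/8
np.save("avg.npy",b); x0,y0,z=272,225,22
a=np.clip(cv2.resize(b[y0:y0+24,x0:x0+24],None,fx=z,fy=z,interpolation=cv2.INTER_CUBIC)*1.7,0,255).astype(np.uint8)
im=a.copy()
P=lambda S:np.int32(((proj("scene",T(p,np.array(S)/1e3))-[x0,y0]+.5)*z-.5).round())
for L,c in((96,(255,0,0)),(100,(0,255,0)),(104,(0,0,255))):
    cv2.polylines(im,[P([[38+L,-40,80],[38+L,-68,80],[38+L,-68,24],[38+L,-40,24]])],False,c,1)
    x=34+L; cv2.polylines(im,[P([[x,-81,22],[x,-81,46]])],False,c,1)
    cv2.circle(im,tuple(map(int,P([[x,-92,36]])[0])),4,c,1)
cv2.imwrite('pics/t5.png',cv2.resize(np.hstack([a,im]),(800,400),interpolation=cv2.INTER_AREA))
E
```

```text
clock 5.2 open 1.0 ff 3.8 F [ 0.9  8.8 -1.6]
TCP stand mm [119.2   7.2  48.2]
shift [-0.0018 -0.0032  0.0012] rot [ 0.007 -0.006  0.003]
```

View pics/t5.png

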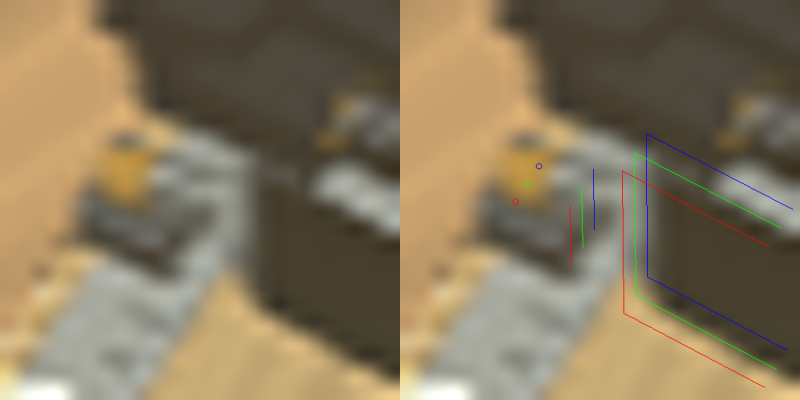

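The overlay (blue, green and red are legs of 96, 100 and 104) puts the plate's bottom edge at about 98–99. The screw at (527,172) gives the mark at about 98–100, so it is lined up within about 2 mm, and it has stayed there with the lever open. Now closing the fingers in stages.

Call:
drive_effector --plan '{"steps": [[1,0,0,0,0,0,0],[1,0,0,0,0,0,0],[0.8,0,0,0,0,0,0],[0.7,0,0,0,0,0,0],[0.6,0,0,0,0,0,0],[0.55,0,0,0,0,0,0],[0.55,0,0,0,0,0,0]]}' --squeeze 25

```text
clock: 6.3
tool_pos: [0.6619, -0.0649, 0.0469]
eef_rot: [0.556, 0.831, 0.0, -0.003]
contact_force: [-6.3, 7.3, -0.0]
opening: 0.575
finger_force: 5.9
```

```bash
python3 -c "
from h import *
togo([120,4,47])"
```

```text
clock 6.3 open 0.575 ff 5.9 F [-6.3  7.3 -0. ]
TCP stand mm [119.8   2.4  46.9]
shift [-0.0002  0.0016 -0.0001] rot [-0.003 -0.006  0.002]
```

Call:
drive_effector --plan '{"steps": [[0.5,0,0,0,0,0,0],[0.45,0,0.01,0,0,0,0],[0.4,0,0.01,0,0,0,0],[0.35,0,0.01,0,0,0,0],[0.3,0,0.01,0,0,0,0],[0.2,0,0.01,0,0,0,0],[0.2,0,0.01,0,0,0,0],[0.2,0,0.01,0,0,0,0]]}' --squeeze 25

```text
clock: 7.1
tool_pos: [0.6628, -0.0646, 0.0468]
eef_rot: [0.556, 0.831, 0.0, -0.003]
contact_force: [-6.0, 6.8, -0.3]
opening: 0.357
finger_force: 26.8
```

```bash
python3 -c "
from h import *
togo([120,4,47])"
```

```text
clock 7.1 open 0.357 ff 26.8 F [-6.   6.8 -0.3]
TCP stand mm [119.8   3.4  46.8]
shift [-0.0002  0.0006 -0.0002] rot [-0.003 -0.006  0.002]
```

The opening is 31.4 mm, about the 32 mm of block plus closed lever, at 27 N. I'll hold for 0.5 s and take a last look.

Call:
drive_effector --plan '{"steps": [[0.2,0,0,0,0,0,0],[0.2,0,0,0,0,0,0],[0.2,0,0,0,0,0,0],[0.2,0,0,0,0,0,0],[0.2,0,0,0,0,0,0]]}' --squeeze 25

```text
clock: 7.6
tool_pos: [0.6629, -0.0645, 0.0468]
eef_rot: [0.556, 0.831, 0.0, -0.003]
contact_force: [-6.1, 5.9, 0.0]
opening: 0.356
finger_force: 26.8
```

```bash
python3 - <<'E'
from h import *
togo([120,4,47])
b=sum(r.snapshot('scene')[:,:,::-1].astype(float) for _ in range(8))/8
o=np.load("avg.npy"); x0,y0,z=272,225,22
f=lambda b:np.clip(cv2.resize(b[y0:y0+24,x0:x0+24],None,fx=z,fy=z,interpolation=cv2.INTER_CUBIC)*1.7,0,255).astype(np.uint8)
w=np.clip(cv2.resize(b[185:260,262:337],(528,528),interpolation=cv2.INTER_CUBIC)*1.7,0,255).astype(np.uint8)
cv2.imwrite('pics/t6.png',cv2.resize(np.hstack([f(b),w]),(800,400),interpolation=cv2.INTER_AREA))
E
```

```text
clock 7.6 open 0.356 ff 26.8 F [-6.1  5.9  0. ]
TCP stand mm [119.8   3.4  46.8]
shift [-0.0002  0.0006 -0.0002] rot [-0.003 -0.006  0.002]
```

View pics/t6.png

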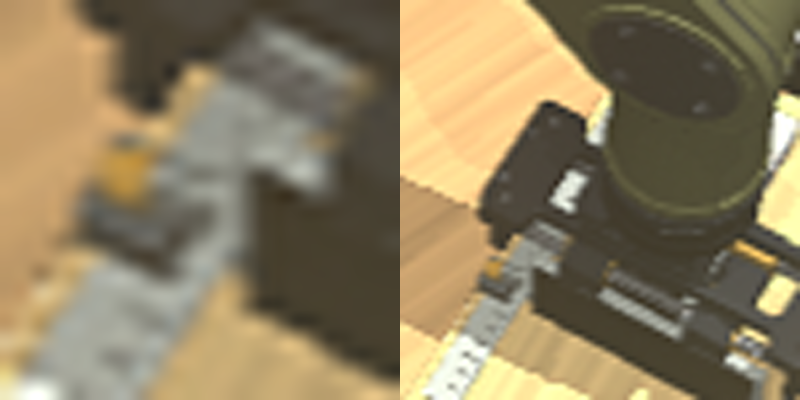

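The plate's outer edge runs from (250,170) to (250,295), so the leg is at about 99–100. The clip is unmoved, with its screw at (125,172), so they are lined up. Handing in while holding.

```bash
python3 -c "
from plant import r
print(r.finish_job())"
```

```text
the job is handed in; nothing more can be done
None
```

I handed the job in at about 8 s, still holding: by my camera estimate the leg is within about 2 mm of the mark, and the cam lever is pinched closed against the grip block at about 27 N. The hand-in gave no verdict.

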